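Refit the splined drive gear on the gearbox hub

TASK

The valve gearbox on the holding plate is getting its drive gear back: first press the spray bottle's cap right down for a moment and let it up again, to give the bare splines a squirt of lubricant. Then slide the brass gear, boss upwards, over the hub, turn it under light pressure until its master groove finds the wide master spline, and push it fully home against the shoulder without forcing it. Let go of it, and leave the other parts on the bench where they lie.

Things in the scene. Friction and masses are not known exactly. Their poses are not given: they have to be found in the camera images.
- gear_center (a point): brass drive gear, loose, about 0.55 kg, lying flat, boss up. Point on its axis, half-way up (18 mm above its underside). 36 mm high: at the bottom a toothed disc 88 mm in diameter, 10 mm thick; above it a round boss 56 mm in diameter, 26 mm tall, the place to grip. z: up its axis. x: from the axis to the middle of its master groove, marked with white paint on disc and boss rim.
- gear_bore (a point): centre of the mouth of the gear's bore, on its axis at the underside. The bore runs right through: six lands of inner radius 17 mm, between them five narrow grooves and one wide master groove. Axes as for the gear's centre.
- hub_seat (a point): the upright steel hub's shoulder: point on the hub axis, level with the shoulder face (82 mm above the bench). The gear is home when its underside rests here, its centre 18 mm above this point. Six straight splines, tip radius 21.5 mm, stand from the shoulder to 16 mm above it. z is up, x and y are those of the gearbox (not of the hub, whose own angle is not measured).
- hub_nose (a point): top of the hub, on its axis, 36 mm above the shoulder. Above the splines the hub is plain and round, radius 16 mm from 16 to 30 mm above the shoulder, then a cone to radius 10.5 mm at the top. A gear set over the nose at the wrong angle stands on the spline tops, 16 mm too high.
- arc_mid (a point): middle of the yellow quarter arc on the gearbox cover, 48 mm from the hub axis along the gearbox's +x. The hub is locked by its worm drive (it does not turn) and was left anywhere in its quarter turn: its master spline, 16 mm wide (the other five 5 mm), points up to 45 degrees either side of this mark. The gear drops in at that one angle only, with 3 degrees play either way; 60 degrees off it does not.
- gearbox: green quarter-turn valve gearbox, bolted with a spray bottle to a steel plate 200 x 300 x 10 mm; all fixed to the bench. Origin on the bench under the hub axis; x towards the yellow arc, y from the hub to the spray bottle, z up. The cover, 132 mm in diameter, tops out 76 mm above the bench. The blue bottle, 50 mm in diameter, stands 165 mm from the hub axis along +y.
- cap_top (a point): white round sprung spray cap, 26 mm in diameter, on top of the blue spray bottle; point at the centre of its upper face, 180 mm above the bench when the cap is up.
- spray_cap (a joint): how far the spray cap is pressed down, in m: 0 is up, 0.005 fully down. It starts to move at about 3 N, takes about 9 N fully down, and springs back.
- bonnet: bystander: black cast iron regulator bonnet, 82 mm in diameter, 60 mm high; origin at the centre of its underside
- union_nut: bystander: brass hexagonal meter union nut, 50 mm across flats, 24 mm high; origin at the centre of its underside
- test_cap: bystander: red plastic test cap, 40 mm in diameter, 31 mm high; origin at the centre of its underside
- retaining_ring: bystander: chrome retaining ring, 46 mm in diameter, 4 mm thick; origin at the centre of its underside
- diaphragm_plate: bystander: aluminium diaphragm plate, 90 mm in diameter, 12 mm high; origin at the centre of its underside
- spanner: bystander: spanner, 190 mm long, lying along its x axis
Mind the look-alikes: they are no part of the job. What is shaped like the part that bears gear_center but turquoise is not meant.

How it is judged:
On the way, in this order (a step that is already met when the one before it is completed fails the run):
1. the spray cap is pressed down (3.5 mm or more) while the gear is still clear of the hub (value of joint spray_cap above 0.0035 m and horizontal distance between gear_center and hub_seat above 0.06 m), for 0.1 s.
2. the spray cap is up again (value of joint spray_cap below 0.001 m), for 0.1 s.
3. the gear is home on the splines (z of gear_center in the frame of hub_seat below 0.0205 m and horizontal distance between gear_center and hub_seat below 0.003 m), for 0.1 s.
At the end, for the whole second after the job is handed in: the gear, boss upwards (within 0.06 rad of upright) and at rest, is home on the splines: its underside within 2.5 mm of the hub's shoulder and its axis within 3 mm of the hub's; the spray cap is up (all of step 3 and z of gear_center in the frame of hub_seat above 0.015 m and angle between gear_center's own z axis and vertical below 0.06 rad and value of joint spray_cap below 0.001 m and linear speed of gear below 0.02 m/s); the robot touches nothing.
It fails at once if the gear is forced or dropped on the gearbox (more than 160 N between them) (contact force between gear and gearbox above 160 N).
It fails at once if another part on the bench is shifted by more than 30 mm (distance of any of bonnet, union_nut, test_cap, retaining_ring, diaphragm_plate, spanner from where it was at the start of the episode above 0.03 m).
It also fails if it takes over 58 s, if anything falls off the work surface, if the arm or the gripper's body presses on something with over 40 N, if the wrist force passes 120 N, or if a joint passes its speed limit or range.

ROBOT

A 6-joint arm with a two-finger parallel gripper is mounted at the origin on the work surface. World frame = base frame: x ahead of the robot, y to its left, z up, the work surface at z = 0. Lengths are in m, angles in rad, forces in N, time in s.
With the tool pointing down it reaches from about 0.35 to 0.85 m from the base axis. Payload 8.1 kg.
Tool frame: the origin (TCP) lies midway between the tips of the shut fingers; the grasp point (between the pads) lies 19 mm behind it; z points along the fingers, y is the line along which they close (so a half turn about z gives the same grasp; the last joint's range is limited). The gripper opens to 85 mm and grips with 20 to 120 N. Pads are 22 mm wide; open, the fingers measure 114 mm over their backs; the gripper's body (76 mm by 85 mm) begins 54 mm behind the grasp point. The pads swing forward as they close: fully open they stand 13 mm farther back than shut.
Start: joints at [-1.203, 0.13, 1.488, -0, 1.523, -0.085], TCP at [0.263, -0.54, 0.231] pointing down, gripper open.
Joint ranges: [-2.96, 2.96], [-0.89, 2.26], [0.02, 2.5], [-1.34, 4.48], [0, 2.73], [-2.66, 2.66]. Speed limits (rad/s): [2.39, 2.39, 2.79, 3.14, 3.14, 3.14].

INTERFACE

Orientations are given as [roll, pitch, yaw] about the fixed x, y, z axes, in that order (R = Rz(yaw) Ry(pitch) Rx(roll)).
In Python, from bench import * gives the robot as it stands.
- The arm moves only by the tool arm_command, never from a script. Its argument "steps" is a list of rows, each an object of numbers: "x", "y", "z": the shift along the tool's x, y, z in m; "rx", "ry", "rz": the turn, a rotation vector about the tool's x, y, z in rad; "fingers": the finger opening in m, from 0 to 0.0854. A call has 1 to 20 rows; each row shifts and turns the commanded pose from where the row before left it, along the tool's axes as they then stand; what a row does not reach is not made up. A row lasts 1/10 s, in which the tool goes at most 50 mm and 8.59 degrees, less where a joint would pass 70% of its speed; a pose out of reach is approached as far as the arm can. A call with a gripper value outside its range is refused whole. The fingers move at their own pace and stop on an object; the grip force is fixed at half the most. Time passes only in rows, so rows that do not move let the fingers close. It gives the time, the measured TCP pose, the force, the opening and the grip force at its end, in the units of the state.
- get_obs(): the state, without advancing time (a new reading comes with each control period).
- snapshot(name): name is "scene" or "top" or "wrist"; returns the picture (420x560x3 uint8, red, green, blue); there is no depth.
- get_calibration(name): a dict with "mtx" (3x3 intrinsics, pixels), "extrinsics" (4x4, takes a point from camera to world coordinates); the wrist camera has in their place "mount" (4x4, takes a point from camera to tool coordinates, whose origin is the TCP and whose axes are the flange's). Camera axes: x right, y up, looking along -z (the intrinsics and any distortion apply to the point x, -y, -z); pixel columns grow to the right and rows downward; lengths in m; the calibration is good to about 2 mm. A picture is of the moment at which its call begins: read the wrist's pose just before it. get_calibration takes no time and is no camera call.
- finish_job(): hands the job in; it is judged then, once.
The state is a dict: "clock": time; "joint_positions": joint angles; "joint_vel": joint speeds; "joint_torque": joint torques, N m; "tool_pos": TCP position; "orientation": TCP orientation; "wrist_force": force on the tool from outside, world axes, zero at the start; "wrist_torque": the same for the moment, N m; "finger_gap": opening from 0.0 (shut) to 1.0 (fully open); "finger_force": force on a finger pad.
Only numpy, scipy, OpenCV 4.12 (cv2) and the standard library are available. Lean on these libraries where they do the work, as an engineer would, in place of code of your own. Each camera call takes 0.05 s, during which the arm holds its last target. There are 200 camera calls.

## Working session

There is one attempt and no reset: what is moved stays moved. The work goes in short steps, Python scripts to look and compute and a tool call to move; the robot and the scene stay as the last step left them, time stands still between calls to the robot, and variables do not carry over. Pictures are saved under pics/ and viewed, at most 10 in all, crops included, and the job is handed in when it is done.

Besides the shell and the picture viewer there is one more tool, called as a command line: name --argument value ..., lists and objects as JSON in quotes. arm_command: Moves the arm, as the interface text tells. Its arguments: {"type":"object","properties":{"steps":{"type":"array","items":{"type":"object","properties":{"x":{"type":"number"},"y":{"type":"number"},"z":{"type":"number"},"rx":{"type":"number"},"ry":{"type":"number"},"rz":{"type":"number"},"fingers":{"type":"number"}}}}},"required":["steps"]}

```bash
mkdir -p pics; ls
python3 - <<'E'
from bench import *
import cv2,numpy as np
print(get_obs())
for n in("scene","top","wrist"):
    im=snapshot(n); cv2.imwrite(f"pics/{n}0.png",im[:,:,::-1])
    c=get_calibration(n); print(n,{k:np.round(v,4).tolist() if not isinstance(v,str) else v for k,v in c.items()})
E
```

```text
pics
{'clock': 0.0, 'joint_positions': array([-1.20340089e+00,  1.31150961e-01,  1.48928715e+00, -1.97150088e-05,
        1.52300765e+00, -8.54193709e-02]), 'joint_vel': array([-1.62082379e-03,  5.35324891e-04, -7.13873937e-04,  7.21432919e-04,
        4.35173863e-04, -7.49184858e-05]), 'joint_torque': array([-1.59500109e-03, -5.69401324e+01, -5.00549841e+01, -8.04320061e-04,
        1.50628248e-02, -8.25022721e-05]), 'tool_pos': array([ 0.262302  , -0.53900983,  0.23024621]), 'orientation': array([-3.13974463e+00, -1.38479558e-04,  4.52815635e-01]), 'wrist_force': array([ 0.90783529, -0.10866065, -0.44073559]), 'wrist_torque': array([0.03705723, 0.05913035, 0.00246441]), 'finger_force': 0.0, 'finger_gap': 1.0012056215296923}
scene {'mtx': [[414.6406, 0.0, 280.3436], [0.0, 414.6406, 212.449], [0.0, 0.0, 1.0]], 'extrinsics': [[-0.1339, -0.5779, 0.8051, 1.3282], [0.9909, -0.0917, 0.0989, 0.064], [0.0167, 0.811, 0.5848, 0.7155], [0.0, 0.0, 0.0, 1.0]]}
top {'mtx': [[533.0508, 0.0, 273.2153], [0.0, 533.0508, 205.1378], [0.0, 0.0, 1.0]], 'extrinsics': [[0.0044, 0.9984, -0.0559, 0.433], [-0.9999, 0.0038, -0.0119, -0.0282], [-0.0117, 0.0559, 0.9984, 1.4187], [0.0, 0.0, 0.0, 1.0]]}
wrist {'mtx': [[305.4877, 0.0, 279.9195], [0.0, 305.4877, 211.6012], [0.0, 0.0, 1.0]], 'mount': [[-0.0, 0.951, 0.3091, 0.0791], [1.0, -0.0001, 0.0003, 0.0018], [0.0003, 0.3091, -0.951, -0.1442], [0.0, 0.0, 0.0, 1.0]]}
```

View pics/top0.png

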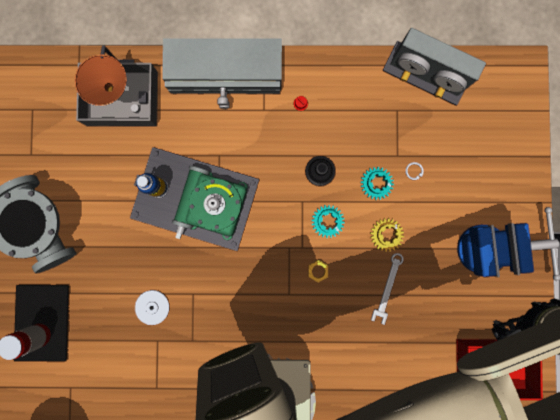

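View pics/scene0.png

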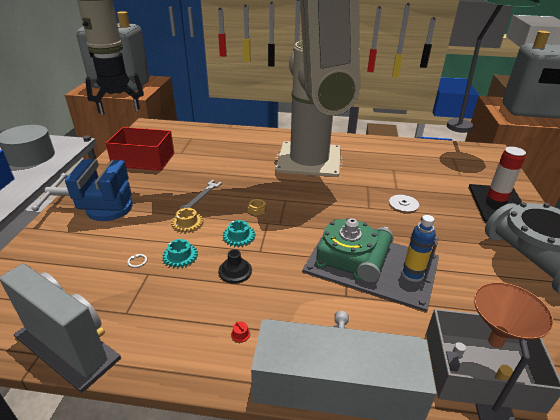

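The top view shows a brass gear at (387,234) and turquoise gears at (377,183) and (328,221). Only the brass one fits the description. The hub is near (214,203), the arc near (219,187) and the white cap near (145,181). Next I measure these and confirm the gear in one enlarged crop.

```bash
cat > h.py <<'E'
from bench import *
import cv2,numpy as np
def ray(n,uv,T=None):
    c=get_calibration(n);E=c["extrinsics"] if T is None else T@c["mount"]
    d=np.linalg.inv(c["mtx"])@[uv[0],uv[1],1.];d=E[:3,:3]@(d*[1,-1,-1]);return E[:3,3],d
def onz(n,uv,z,T=None):
    o,d=ray(n,uv,T);return o+d*(z-o[2])/d[2]
def proj(n,P,T=None):
    c=get_calibration(n);E=c["extrinsics"] if T is None else T@c["mount"]
    p=E[:3,:3].T@(np.asarray(P)-E[:3,3]);q=c["mtx"]@(p*[1,-1,-1]);return q[:2]/q[2]
def tri(a,b):
    A=[];B=[]
    for o,d in(a,b):
        d=d/np.linalg.norm(d);M=np.eye(3)-np.outer(d,d);A.append(M);B.append(M@o)
    return np.linalg.solve(sum(A),sum(B))
def tool():
    from scipy.spatial.transform import Rotation as R
    o=get_obs();T=np.eye(4);T[:3,:3]=R.from_euler('xyz',o["orientation"]).as_matrix();T[:3,3]=o["tool_pos"];return T
def blobs(im,lo,hi,box,amin=8):
    hsv=cv2.cvtColor(im,cv2.COLOR_RGB2HSV);m=cv2.inRange(hsv,np.array(lo),np.array(hi))
    k=np.zeros_like(m);x0,y0,x1,y1=box;k[y0:y1,x0:x1]=m[y0:y1,x0:x1]
    n,_,s,c=cv2.connectedComponentsWithStats(k);return k,[(s[i],c[i].round(1)) for i in range(1,n) if s[i,4]>=amin]
E
python3 - <<'E'
from h import *
im=cv2.imread("pics/top0.png")[:,:,::-1].copy(); sc=cv2.imread("pics/scene0.png")[:,:,::-1].copy()
for nm,i,lo,hi,b in [("gear top",im,(20,90,90),(34,255,255),(365,212,410,256)),
 ("arc top",im,(22,120,120),(34,255,255),(195,175,245,200)),
 ("cap top",im,(0,0,170),(180,70,255),(130,165,165,195)),
 ("hub top",im,(0,0,120),(180,60,255),(195,185,235,222)),
 ("gear scene",sc,(15,80,80),(34,255,255),(165,200,208,236)),
 ("cap scene",sc,(0,0,150),(180,60,255),(410,210,440,240)),
 ("arc scene",sc,(22,120,120),(34,255,255),(322,225,380,258)),
 ("greenT",im,(55,80,30),(85,255,255),(130,140,265,250)),]:
    m,B=blobs(i,lo,hi,b,6)
    for s,c in B: print(nm,s.tolist(),c)
    if nm=="gear top": 
        pts=cv2.findNonZero(m);print("circ",cv2.minEnclosingCircle(pts),onz("top",cv2.minEnclosingCircle(pts)[0],.01))
a=cv2.resize(im[205:262,355:420],None,fx=6,fy=6,interpolation=cv2.INTER_CUBIC)
b=cv2.resize(im[140:252,125:265],None,fx=4,fy=4,interpolation=cv2.INTER_CUBIC)[:, :400]
H=max(a.shape[0],b.shape[0]);o=np.zeros((H,a.shape[1]+b.shape[1],3),np.uint8);o[:a.shape[0],:a.shape[1]]=a;o[:b.shape[0],a.shape[1]:]=b
cv2.imwrite("pics/crop.png",o[:,:,::-1]);print(o.shape)
E
```

```text
gear top [370, 218, 34, 31, 565] [385.8 234. ]
circ ((386.625, 234.5), 16.692630767822266) [ 0.43554394 -0.31026881  0.01      ]
arc top [205, 184, 28, 13, 77] [219.  187.6]
cap top [137, 176, 10, 13, 91] [141.4 181.2]
hub top [203, 193, 22, 22, 320] [213.5 204.3]
gear scene [171, 208, 33, 26, 608] [186.6 220.3]
cap scene [423, 215, 11, 7, 62] [428.1 217.9]
cap scene [418, 222, 3, 4, 7] [418.7 223.3]
cap scene [431, 226, 4, 5, 7] [432.7 228.1]
arc scene [332, 238, 30, 10, 66] [345.5 244.2]
greenT [175, 170, 72, 70, 2584] [209.8 203.7]
(448, 790, 3)
```

View pics/crop.png

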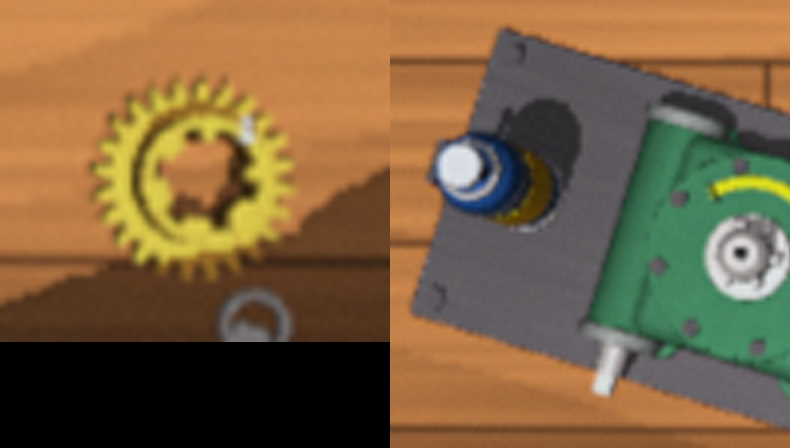

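The crop confirms it: a brass gear, boss up, bore open, with white paint at about (396,226) in the top image. The white cap is at about (142.7,181.5) and the hub at about (211,203).

Run:
```python
from h import *
np.set_printoptions(precision=4,suppress=True)
print("gear rim",onz("top",(386.6,234.5),.005)); g=onz("top",(386.6,234.5),.005)
p=onz("top",(396.2,226.3),.03);print("paint",p,np.degrees(np.arctan2(p[1]-g[1],p[0]-g[0])))
c=onz("top",(142.4,181.4),.18);print("cap",c,"tri",tri(ray("top",(142.4,181.4)),ray("scene",(428,218))))
a=onz("top",(219,187.6),.076);h=onz("top",(213.5,204.3),.082);print("arc",a,"hub",h, np.linalg.norm(a-h))
n=onz("top",(212.7,203.2),.118);print("nose",n)
d=c-h;print("dist cap-hub",np.linalg.norm(d[:2]),"y ang",np.degrees(np.arctan2(d[1],d[0])),"x ang",np.degrees(np.arctan2(*(a-h)[1::-1])))
for P in(c,h,g): print(proj("scene",P))
```

```text
gear rim [ 0.4356 -0.3112  0.005 ]
paint [ 0.4569 -0.3312  0.03  ] -43.191458855469335
cap [0.5568 0.293  0.18  ] tri [0.5573 0.2953 0.1771]
arc [0.5521 0.1252 0.076 ] hub [0.5093 0.138  0.082 ] 0.04498587559927409
nose [0.51   0.1355 0.118 ]
dist cap-hub 0.16210227610175934 y ang 72.97853360146725 x ang -16.6016068784011
[426.4688 216.7653]
[350.2542 231.6418]
[186.8561 221.6284]
```

arm_command --steps '[{"fingers":0,"x":0.0315,"y":-0.031},{"x":0.0315,"y":-0.031},{"x":0.0315,"y":-0.031},{"x":0.0315,"y":-0.031},{"x":0.0315,"y":-0.031},{"x":0.0315,"y":-0.031},{"x":0.0315,"y":-0.031},{"x":0.0315,"y":-0.031},{"x":0.0315,"y":-0.031},{"x":0.0315,"y":-0.031},{"x":0.0315,"y":-0.031},{"x":0.0315,"y":-0.031},{"x":0.0315,"y":-0.031},{"x":0.0315,"y":-0.031},{"x":0.0315,"y":-0.031},{"x":0.0315,"y":-0.031},{"x":0.0315,"y":-0.031},{"x":0.0315,"y":-0.031},{"x":0.0315,"y":-0.031},{"x":0.0315,"y":-0.031}]'

```text
invalid input at $.steps[0]: expected keys x, y, z, rx, ry, rz, fingers
```

arm_command --steps '[{"x":0.0315,"y":-0.031,"z":0,"rx":0,"ry":0,"rz":0,"fingers":0},{"x":0.0315,"y":-0.031,"z":0,"rx":0,"ry":0,"rz":0,"fingers":0},{"x":0.0315,"y":-0.031,"z":0,"rx":0,"ry":0,"rz":0,"fingers":0},{"x":0.0315,"y":-0.031,"z":0,"rx":0,"ry":0,"rz":0,"fingers":0},{"x":0.0315,"y":-0.031,"z":0,"rx":0,"ry":0,"rz":0,"fingers":0},{"x":0.0315,"y":-0.031,"z":0,"rx":0,"ry":0,"rz":0,"fingers":0},{"x":0.0315,"y":-0.031,"z":0,"rx":0,"ry":0,"rz":0,"fingers":0},{"x":0.0315,"y":-0.031,"z":0,"rx":0,"ry":0,"rz":0,"fingers":0},{"x":0.0315,"y":-0.031,"z":0,"rx":0,"ry":0,"rz":0,"fingers":0},{"x":0.0315,"y":-0.031,"z":0,"rx":0,"ry":0,"rz":0,"fingers":0},{"x":0.0315,"y":-0.031,"z":0,"rx":0,"ry":0,"rz":0,"fingers":0},{"x":0.0315,"y":-0.031,"z":0,"rx":0,"ry":0,"rz":0,"fingers":0},{"x":0.0315,"y":-0.031,"z":0,"rx":0,"ry":0,"rz":0,"fingers":0},{"x":0.0315,"y":-0.031,"z":0,"rx":0,"ry":0,"rz":0,"fingers":0},{"x":0.0315,"y":-0.031,"z":0,"rx":0,"ry":0,"rz":0,"fingers":0},{"x":0.0315,"y":-0.031,"z":0,"rx":0,"ry":0,"rz":0,"fingers":0},{"x":0.0315,"y":-0.031,"z":0,"rx":0,"ry":0,"rz":0,"fingers":0},{"x":0.0315,"y":-0.031,"z":0,"rx":0,"ry":0,"rz":0,"fingers":0},{"x":0.0315,"y":-0.031,"z":0,"rx":0,"ry":0,"rz":0,"fingers":0},{"x":0.0315,"y":-0.031,"z":0,"rx":0,"ry":0,"rz":0,"fingers":0}]'

```text
clock: 2.15
tool_pos: [0.5579, 0.2954, 0.2308]
orientation: [3.142, 0.001, 0.453]
wrist_force: [0.5, -0.2, 0.8]
finger_gap: 0.003
finger_force: 0.0
```

arm_command --steps '[{"x":0,"y":0.001,"z":0.025,"rx":0,"ry":0,"rz":0,"fingers":0},{"x":0,"y":0,"z":0.02,"rx":0,"ry":0,"rz":0,"fingers":0},{"x":0,"y":0,"z":0.004,"rx":0,"ry":0,"rz":0,"fingers":0},{"x":0,"y":0,"z":0.002,"rx":0,"ry":0,"rz":0,"fingers":0},{"x":0,"y":0,"z":0.002,"rx":0,"ry":0,"rz":0,"fingers":0},{"x":0,"y":0,"z":0.002,"rx":0,"ry":0,"rz":0,"fingers":0},{"x":0,"y":0,"z":0,"rx":0,"ry":0,"rz":0,"fingers":0}]'

```text
clock: 2.85
tool_pos: [0.5588, 0.2927, 0.1776]
orientation: [3.141, -0.002, 0.452]
wrist_force: [-3.1, -0.6, 6.4]
finger_gap: 0.001
finger_force: 2.7
```

arm_command --steps '[{"x":0,"y":0,"z":0.0015,"rx":0,"ry":0,"rz":0,"fingers":0},{"x":0,"y":0,"z":0.0015,"rx":0,"ry":0,"rz":0,"fingers":0},{"x":0,"y":0,"z":0.001,"rx":0,"ry":0,"rz":0,"fingers":0},{"x":0,"y":0,"z":0,"rx":0,"ry":0,"rz":0,"fingers":0}]'

```text
clock: 3.25
tool_pos: [0.5589, 0.2927, 0.175]
orientation: [3.141, -0.002, 0.453]
wrist_force: [-6.2, -2.6, 11.7]
finger_gap: 0.001
finger_force: 6.2
```

arm_command --steps '[{"x":0,"y":0,"z":0.0005,"rx":0,"ry":0,"rz":0,"fingers":0},{"x":0,"y":0,"z":0,"rx":0,"ry":0,"rz":0,"fingers":0},{"x":0,"y":0,"z":-0.01,"rx":0,"ry":0,"rz":0,"fingers":0},{"x":0,"y":0,"z":-0.025,"rx":0,"ry":0,"rz":0,"fingers":0},{"x":0,"y":0,"z":-0.025,"rx":0,"ry":0,"rz":0,"fingers":0},{"x":-0.0225,"y":0.0238,"z":0,"rx":0,"ry":0,"rz":0,"fingers":0.085},{"x":-0.0225,"y":0.0238,"z":0,"rx":0,"ry":0,"rz":0,"fingers":0.085},{"x":-0.0225,"y":0.0238,"z":0,"rx":0,"ry":0,"rz":0,"fingers":0.085},{"x":-0.0225,"y":0.0238,"z":0,"rx":0,"ry":0,"rz":0,"fingers":0.085},{"x":-0.0225,"y":0.0238,"z":0.02,"rx":0,"ry":0,"rz":0,"fingers":0.085},{"x":0,"y":0,"z":0.025,"rx":0,"ry":0,"rz":0,"fingers":0.085},{"x":0,"y":0,"z":0,"rx":0,"ry":0,"rz":0,"fingers":0.085}]'

```text
clock: 4.45
tool_pos: [0.5071, 0.1351, 0.1837]
orientation: [-3.14, 0.005, 0.451]
wrist_force: [-1.1, -0.0, -0.3]
finger_gap: 0.996
finger_force: 0.0
```

Run:
```python
from h import *
np.set_printoptions(precision=4,suppress=True)
T=tool();print(T[:3,3]);im=snapshot("wrist");np.savez("hub.npz",T=T,im=im)
c=np.array([.5098,.1365]);q=proj("wrist",[*c,.09],T);print(q)
u,v=q.astype(int);cv2.imwrite("pics/hub.png",cv2.resize(im[max(0,v-75):v+75,u-100:u+100,::-1],None,fx=4,fy=4,interpolation=cv2.INTER_CUBIC));print(u-100,v-75)
```

```text
[0.5071 0.1351 0.1837]
[277.7821 209.5544]
177 134
```

View pics/hub.png

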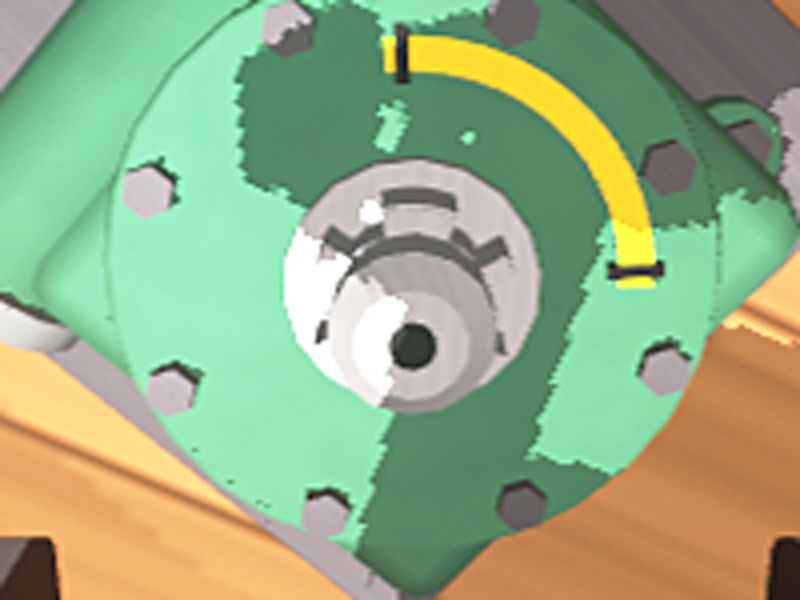

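The hub shoulder disc spans crop x 283–541, y 158–412. The wide master spline's outer face is at about (385–457, 190–208), just above the axis, and the yellow arc's end marks are at (402,55) and (636,270).

Run:
```python
from h import *
np.set_printoptions(precision=4,suppress=True)
d=np.load("hub.npz");T=d["T"];f=lambda u,v,z:onz("wrist",(177+u/4-.375,134+v/4-.375),z,T)
L,R_,U=f(283,285,.082),f(541,285,.082),f(418,158,.082)
h=(L+R_)/2;print("sh",h,np.linalg.norm(L-R_)/2)
n=f(412,346,.118);print("nose",n)
m=cv2.fitEllipse  # shoulder: circle through 3 rim points
A=np.array([[2*p[0],2*p[1],1] for p in(L,R_,U)]);b=[p[0]**2+p[1]**2 for p in(L,R_,U)];s=np.linalg.solve(A,b);print("circ",s[:2],np.sqrt(s[2]+s[0]**2+s[1]**2))
for a,b,z in[((383,207),(457,207),.098),((386,190),(455,195),.082)]:
    p,q=f(*a,z),f(*b,z);c=(p+q)/2
    for o in(n,s): print("spline",c[:2],"w",np.linalg.norm(p-q),"r",np.linalg.norm((c-np.r_[o[:2],z])),"ang",np.degrees(np.arctan2(c[1]-o[1],c[0]-o[0])))
e=[f(402,55,.076),f(636,270,.076)]
for p in e: print("arc end",p,np.degrees(np.arctan2(p[1]-n[1],p[0]-n[0])),np.linalg.norm(p[:2]-n[:2]))
for p,z in(((340,240),.098),((490,250),.098)): q=f(*p,z);print("side",np.degrees(np.arctan2(q[1]-n[1],q[0]-n[0])),np.linalg.norm(q[:2]-n[:2]))
```

```text
sh [0.5118 0.1358 0.082 ] 0.027106332463546757
nose [0.5113 0.1355 0.118 ]
circ [0.5118 0.1358] 0.027106505980795337
spline [0.5311 0.1434] w 0.014238074181507566 r 0.021251696582625875 ang 21.790207583304948
spline [0.5311 0.1434] w 0.014238074181507566 r 0.02074499825226874 ang 21.43234901475025
spline [0.5305 0.1429] w 0.014187536478633547 r 0.020508978579447144 ang 21.172040229245027
spline [0.5305 0.1429] w 0.014187536478633547 r 0.020003758786715363 ang 20.785271807533462
arc end [0.5532 0.1581 0.076 ] 28.376786600786016 0.04757733068746431
arc end [0.5341 0.0933 0.076 ] -61.59166101514522 0.0479560934766094
side 69.60248446861873 0.02026639430570091
side -24.3121962397857 0.019713841515428578
```

arm_command --steps '[{"x":-0.0259,"y":0.037,"z":0,"rx":0,"ry":0,"rz":0,"fingers":0.085},{"x":-0.0259,"y":0.037,"z":0,"rx":0,"ry":0,"rz":0,"fingers":0.085},{"x":-0.0259,"y":0.037,"z":0,"rx":0,"ry":0,"rz":0,"fingers":0.085},{"x":-0.0259,"y":0.037,"z":0,"rx":0,"ry":0,"rz":0,"fingers":0.085},{"x":-0.0259,"y":0.037,"z":0,"rx":0,"ry":0,"rz":0,"fingers":0.085},{"x":-0.0259,"y":0.037,"z":0,"rx":0,"ry":0,"rz":0,"fingers":0.085},{"x":-0.0259,"y":0.037,"z":0,"rx":0,"ry":0,"rz":0,"fingers":0.085},{"x":-0.0259,"y":0.037,"z":0,"rx":0,"ry":0,"rz":0,"fingers":0.085},{"x":-0.0259,"y":0.037,"z":0.02,"rx":0,"ry":0,"rz":0,"fingers":0.085},{"x":-0.0259,"y":0.037,"z":0.03,"rx":0,"ry":0,"rz":0,"fingers":0.085},{"x":0,"y":0,"z":0.01,"rx":0,"ry":0,"rz":0,"fingers":0.085},{"x":0,"y":0,"z":0,"rx":0,"ry":0,"rz":0,"fingers":0.085}]'

```text
clock: 5.7
tool_pos: [0.4382, -0.3061, 0.1283]
orientation: [-3.139, 0.001, 0.451]
wrist_force: [-0.4, 1.4, -0.1]
finger_gap: 0.995
finger_force: 0.0
```

Run:
```python
from h import *
np.set_printoptions(precision=4,suppress=True)
T=tool();print(T[:3,3],get_obs()["orientation"]);im=snapshot("wrist");np.savez("gear.npz",T=T,im=im)
q=proj("wrist",[.4356,-.311,.03],T);print(q)
u,v=q.astype(int);u0,v0=max(0,u-100),max(0,v-75)
cv2.imwrite("pics/gear.png",cv2.resize(im[v0:v0+150,u0:u0+200,::-1],None,fx=4,fy=4,interpolation=cv2.INTER_CUBIC));print(u0,v0)
```

```text
[ 0.4382 -0.3061  0.1283] [-3.1392  0.0007  0.4513]
[281.9916 216.895 ]
181 141
```

View pics/gear.png

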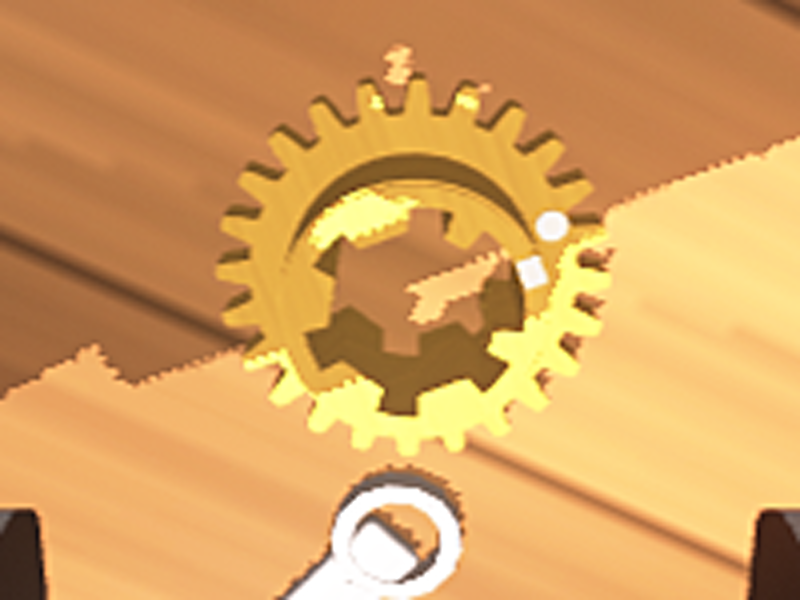

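The gear's disc spans crop x 217–611, y 75–455. The white marks are at (552,226) on the disc and (532,272) on the boss rim.

Run:
```python
from h import *
np.set_printoptions(precision=4,suppress=True)
d=np.load("gear.npz");T=d["T"];f=lambda u,v,z:onz("wrist",(181+u/4-.375,141+v/4-.375),z,T)
P=[f(u,v,.01) for u,v in((418,75),(408,455),(217,270),(611,280),(275,130),(590,183),(462,450),(320,430))]
A=np.array([[2*p[0],2*p[1],1] for p in P]);s=np.linalg.lstsq(A,[p[0]**2+p[1]**2 for p in P],rcond=None)[0]
print("centre",s[:2],"r",np.sqrt(s[2]+s[0]**2+s[1]**2))
for u,v,z in((552,226,.01),(532,272,.036)):
    p=f(u,v,z);print(p,np.linalg.norm(p[:2]-s[:2]),np.degrees(np.arctan2(p[1]-s[1],p[0]-s[0])))
D=np.array([*s[:2],T[2,3]])-T[:3,3];print("tool shift",T[:3,:3].T@D)
```

```text
centre [ 0.4367 -0.3126] r 0.04454219907228373
[ 0.4604 -0.3353  0.01  ] 0.03274832764591366 -43.74556139036919
[ 0.455 -0.33   0.036] 0.02528873822023766 -43.59483536729309
tool shift [-0.0042  0.0052 -0.    ]
```

arm_command --steps '[{"x":-0.0042,"y":0.0052,"z":0.02,"rx":0,"ry":0,"rz":0,"fingers":0.085},{"x":0,"y":0,"z":0.03,"rx":0,"ry":0,"rz":0,"fingers":0.085},{"x":0,"y":0,"z":0.03,"rx":0,"ry":0,"rz":0,"fingers":0.085},{"x":0,"y":0,"z":0.025,"rx":0,"ry":0,"rz":0,"fingers":0.085},{"x":0,"y":0,"z":0.01,"rx":0,"ry":0,"rz":0,"fingers":0.085},{"x":0,"y":0,"z":0.004,"rx":0,"ry":0,"rz":0,"fingers":0.085},{"x":0,"y":0,"z":0,"rx":0,"ry":0,"rz":0,"fingers":0.085}]'

```text
clock: 6.45
tool_pos: [0.4383, -0.3126, 0.0114]
orientation: [3.14, -0.001, 0.454]
wrist_force: [-0.3, -0.3, 0.8]
finger_gap: 0.995
finger_force: 0.0
```

arm_command --steps '[{"x":-0.0014,"y":-0.0007,"z":0.003,"rx":0,"ry":0,"rz":0,"fingers":0.085},{"x":0,"y":0,"z":0,"rx":0,"ry":0,"rz":0,"fingers":0},{"x":0,"y":0,"z":0,"rx":0,"ry":0,"rz":0,"fingers":0},{"x":0,"y":0,"z":0,"rx":0,"ry":0,"rz":0,"fingers":0},{"x":0,"y":0,"z":0,"rx":0,"ry":0,"rz":0,"fingers":0},{"x":0,"y":0,"z":0,"rx":0,"ry":0,"rz":0,"fingers":0}]'

```text
clock: 7.05
tool_pos: [0.436, -0.3129, 0.0082]
orientation: [3.141, -0.001, 0.453]
wrist_force: [-1.6, 2.2, 6.5]
finger_gap: 0.64
finger_force: 65.1
```

arm_command --steps '[{"x":0,"y":0,"z":-0.01,"rx":0,"ry":0,"rz":0,"fingers":0},{"x":0,"y":0,"z":-0.025,"rx":0,"ry":0,"rz":0,"fingers":0},{"x":0,"y":0,"z":-0.025,"rx":0,"ry":0,"rz":0,"fingers":0},{"x":0,"y":0,"z":-0.02,"rx":0,"ry":0,"rz":-0.1138,"fingers":0},{"x":0,"y":0,"z":-0.02,"rx":0,"ry":0,"rz":-0.1138,"fingers":0},{"x":0,"y":0,"z":-0.02,"rx":0,"ry":0,"rz":-0.1138,"fingers":0},{"x":0,"y":0,"z":-0.02,"rx":0,"ry":0,"rz":-0.1138,"fingers":0},{"x":0,"y":0,"z":0,"rx":0,"ry":0,"rz":-0.1138,"fingers":0},{"x":0,"y":0,"z":0,"rx":0,"ry":0,"rz":-0.1138,"fingers":0},{"x":0,"y":0,"z":0,"rx":0,"ry":0,"rz":-0.1138,"fingers":0},{"x":0,"y":0,"z":0,"rx":0,"ry":0,"rz":-0.1138,"fingers":0},{"x":0,"y":0,"z":0,"rx":0,"ry":0,"rz":-0.1138,"fingers":0},{"x":0,"y":0,"z":0,"rx":0,"ry":0,"rz":-0.1138,"fingers":0},{"x":0,"y":0,"z":0,"rx":0,"ry":0,"rz":0,"fingers":0}]'

```text
clock: 8.45
tool_pos: [0.435, -0.3122, 0.1469]
orientation: [-3.141, -0.001, 1.592]
wrist_force: [-0.8, 0.0, -5.4]
finger_gap: 0.642
finger_force: 65.4
```

arm_command --steps '[{"x":0.0447,"y":0.0085,"z":0,"rx":0,"ry":0,"rz":0,"fingers":0},{"x":0.0447,"y":0.0085,"z":0,"rx":0,"ry":0,"rz":0,"fingers":0},{"x":0.0447,"y":0.0085,"z":0,"rx":0,"ry":0,"rz":0,"fingers":0},{"x":0.0447,"y":0.0085,"z":0,"rx":0,"ry":0,"rz":0,"fingers":0},{"x":0.0447,"y":0.0085,"z":0,"rx":0,"ry":0,"rz":0,"fingers":0},{"x":0.0447,"y":0.0085,"z":0,"rx":0,"ry":0,"rz":0,"fingers":0},{"x":0.0447,"y":0.0085,"z":0,"rx":0,"ry":0,"rz":0,"fingers":0},{"x":0.0447,"y":0.0085,"z":0,"rx":0,"ry":0,"rz":0,"fingers":0},{"x":0.0447,"y":0.0085,"z":0,"rx":0,"ry":0,"rz":0,"fingers":0},{"x":0.0447,"y":0.0085,"z":0,"rx":0,"ry":0,"rz":0,"fingers":0},{"x":0,"y":0,"z":0,"rx":0,"ry":0,"rz":0,"fingers":0},{"x":0,"y":0,"z":0,"rx":0,"ry":0,"rz":0,"fingers":0}]'

```text
clock: 9.65
tool_pos: [0.5111, 0.1371, 0.1469]
orientation: [-3.141, 0.0, 1.591]
wrist_force: [0.1, 0.5, -5.2]
finger_gap: 0.64
finger_force: 65.8
```

Run:
```python
from h import *
np.set_printoptions(precision=4,suppress=True)
T=tool();o=get_obs();print(T[:3,3],o["orientation"],o["finger_gap"]);im=snapshot("wrist");np.savez("hold.npz",T=T,im=im)
q=proj("wrist",T[:3,3]+[0,0,.02],T);print(q)
u,v=q.astype(int);u0,v0=max(0,u-100),max(0,v-75)
cv2.imwrite("pics/hold.png",cv2.resize(im[v0:v0+150,u0:u0+200,::-1],None,fx=4,fy=4,interpolation=cv2.INTER_CUBIC));print(u0,v0)
```

```text
[0.5111 0.1371 0.1469] [-3.1406  0.0004  1.5906] 0.6398898520267772
[278.509  287.5962]
178 212
```

View pics/hold.png

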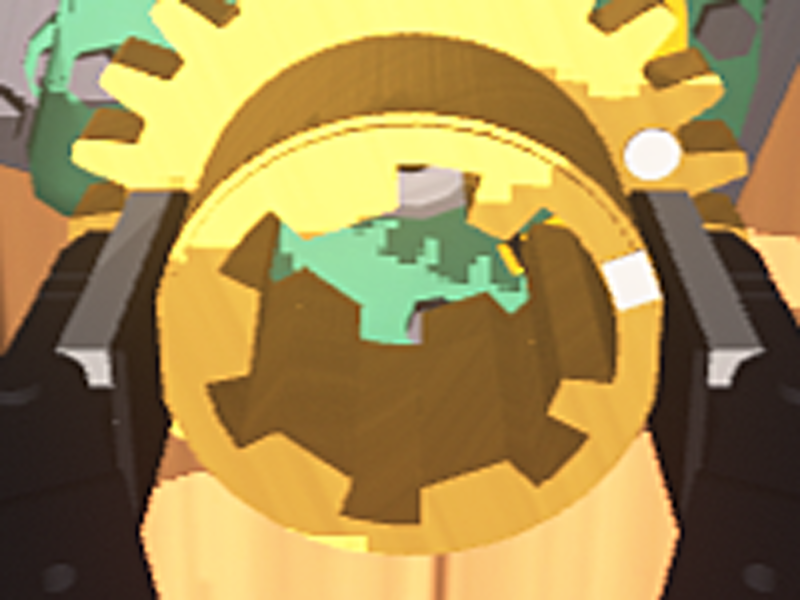

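The gear is level in the fingers. The boss rim spans crop x 160–660, y 113–555, with the white marks at (632,280) on the rim and (652,155) on the disc.

Run:
```python
from h import *
np.set_printoptions(precision=4,suppress=True)
d=np.load("hold.npz");T=d["T"];f=lambda u,v,z:onz("wrist",(178+u/4-.375,212+v/4-.375),z,T)
zt=T[2,3]-.0082+.036
P=[f(u,v,zt) for u,v in((412,114),(420,555),(160,320),(660,320),(300,533),(520,535))]
A=np.array([[2*p[0],2*p[1],1] for p in P]);s=np.linalg.lstsq(A,[p[0]**2+p[1]**2 for p in P],rcond=None)[0]
print("centre",s[:2],"r",np.sqrt(s[2]+s[0]**2+s[1]**2))
for u,v,z in((652,155,zt-.026),(632,280,zt)):
    p=f(u,v,z);print(np.linalg.norm(p[:2]-s[:2]),np.degrees(np.arctan2(p[1]-s[1],p[0]-s[0])))
```

```text
centre [0.5119 0.1362] r 0.02792224928672497
0.03287540332554365 21.364010393398082
0.025530561000249415 21.26074851932488
```

arm_command --steps '[{"x":-0.0005,"y":-0.0004,"z":0.012,"rx":0,"ry":0,"rz":0,"fingers":0},{"x":0,"y":0,"z":0.006,"rx":0,"ry":0,"rz":0,"fingers":0},{"x":0,"y":0,"z":0.005,"rx":0,"ry":0,"rz":0,"fingers":0},{"x":0,"y":0,"z":0.004,"rx":0,"ry":0,"rz":0,"fingers":0},{"x":0,"y":0,"z":0.004,"rx":0,"ry":0,"rz":0,"fingers":0},{"x":0,"y":0,"z":0.003,"rx":0,"ry":0,"rz":0,"fingers":0},{"x":0,"y":0,"z":0,"rx":0,"ry":0,"rz":0,"fingers":0}]'

```text
clock: 10.4
tool_pos: [0.5109, 0.1354, 0.1126]
orientation: [-3.141, 0.0, 1.591]
wrist_force: [-1.2, -0.1, -5.7]
finger_gap: 0.642
finger_force: 65.9
```

arm_command --steps '[{"x":0,"y":0,"z":0.004,"rx":0,"ry":0,"rz":0,"fingers":0},{"x":0,"y":0,"z":0.002,"rx":0,"ry":0,"rz":0,"fingers":0},{"x":0,"y":0,"z":0.002,"rx":0,"ry":0,"rz":0,"fingers":0},{"x":0,"y":0,"z":0.001,"rx":0,"ry":0,"rz":0,"fingers":0},{"x":0,"y":0,"z":0,"rx":0,"ry":0,"rz":0,"fingers":0}]'

```text
clock: 10.9
tool_pos: [0.5113, 0.1357, 0.1041]
orientation: [3.141, -0.0, 1.591]
wrist_force: [0.9, -0.3, -5.5]
finger_gap: 0.643
finger_force: 65.9
```

arm_command --steps '[{"x":0,"y":0,"z":0.002,"rx":0,"ry":0,"rz":0,"fingers":0},{"x":0,"y":0,"z":0.002,"rx":0,"ry":0,"rz":0,"fingers":0},{"x":0,"y":0,"z":0.002,"rx":0,"ry":0,"rz":0,"fingers":0},{"x":0,"y":0,"z":0.002,"rx":0,"ry":0,"rz":0,"fingers":0},{"x":0,"y":0,"z":0.002,"rx":0,"ry":0,"rz":0,"fingers":0},{"x":0,"y":0,"z":0.001,"rx":0,"ry":0,"rz":0,"fingers":0},{"x":0,"y":0,"z":0,"rx":0,"ry":0,"rz":0,"fingers":0}]'

```text
clock: 11.6
tool_pos: [0.5114, 0.1357, 0.0931]
orientation: [3.141, -0.0, 1.591]
wrist_force: [3.0, 2.6, -5.7]
finger_gap: 0.638
finger_force: 65.9
```

arm_command --steps '[{"x":0,"y":0,"z":0.001,"rx":0,"ry":0,"rz":0,"fingers":0},{"x":0,"y":0,"z":0.001,"rx":0,"ry":0,"rz":0,"fingers":0},{"x":0,"y":0,"z":0.0007,"rx":0,"ry":0,"rz":0,"fingers":0},{"x":0,"y":0,"z":0,"rx":0,"ry":0,"rz":0,"fingers":0}]'

```text
clock: 12.0
tool_pos: [0.5114, 0.1356, 0.0905]
orientation: [3.141, -0.0, 1.591]
wrist_force: [2.6, 2.5, -5.2]
finger_gap: 0.64
finger_force: 65.9
```

arm_command --steps '[{"x":0,"y":0,"z":0.0005,"rx":0,"ry":0,"rz":0,"fingers":0},{"x":0,"y":0,"z":0.0005,"rx":0,"ry":0,"rz":0,"fingers":0},{"x":0,"y":0,"z":0.0005,"rx":0,"ry":0,"rz":0,"fingers":0},{"x":0,"y":0,"z":0,"rx":0,"ry":0,"rz":0,"fingers":0}]'

```text
clock: 12.4
tool_pos: [0.5115, 0.1357, 0.0902]
orientation: [3.141, -0.0, 1.591]
wrist_force: [-2.7, 2.0, 7.4]
finger_gap: 0.64
finger_force: 67.4
```

arm_command --steps '[{"x":0,"y":0,"z":0,"rx":0,"ry":0,"rz":0,"fingers":0.085},{"x":0,"y":0,"z":0,"rx":0,"ry":0,"rz":0,"fingers":0.085},{"x":0,"y":0,"z":0,"rx":0,"ry":0,"rz":0,"fingers":0.085},{"x":0,"y":0,"z":0,"rx":0,"ry":0,"rz":0,"fingers":0.085},{"x":0,"y":0,"z":-0.02,"rx":0,"ry":0,"rz":0,"fingers":0.085},{"x":0,"y":0,"z":-0.04,"rx":0,"ry":0,"rz":0,"fingers":0.085},{"x":0,"y":0,"z":-0.04,"rx":0,"ry":0,"rz":0,"fingers":0.085},{"x":0,"y":0,"z":0,"rx":0,"ry":0,"rz":0,"fingers":0.085}]'

```text
clock: 13.2
tool_pos: [0.5149, 0.1361, 0.1959]
orientation: [3.131, -0.001, 1.591]
wrist_force: [1.0, -0.6, 0.1]
finger_gap: 0.997
finger_force: 0.0
```

Run:
```python
from h import *
T=tool();im=snapshot("wrist");print(get_obs()["wrist_force"],T[:3,3]);np.savez("end.npz",T=T)
u,v=proj("wrist",[.5115,.1357,.1],T).astype(int);u0,v0=max(0,u-100),max(0,v-75);print(u0,v0)
cv2.imwrite("pics/end.png",cv2.resize(im[v0:v0+150,u0:u0+200,::-1],None,fx=4,fy=4,interpolation=cv2.INTER_CUBIC))
```

```text
[-0.28200145  0.3745207  -0.09146785] [0.51489146 0.13606475 0.19588162]
173 136
```

View pics/end.png

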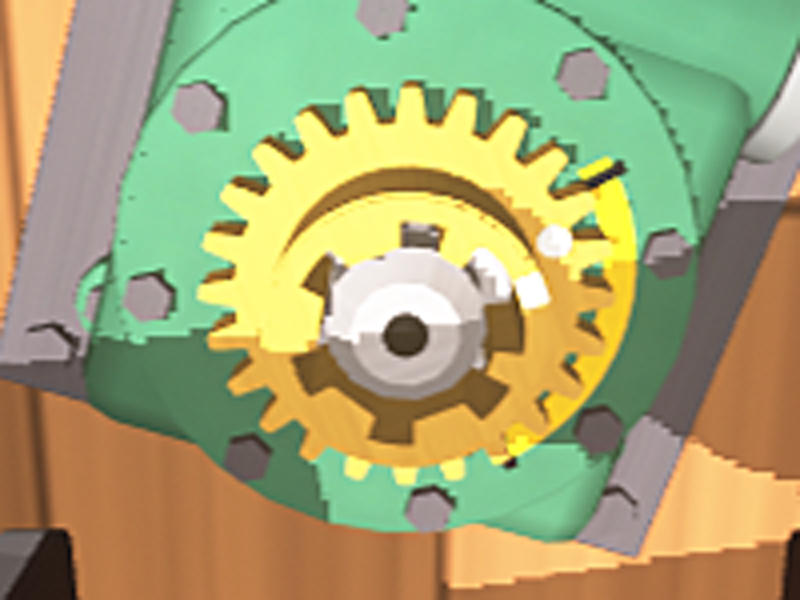

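The gear sits seated with the hub nose at (405,335), level with the boss face, and its paint marks at (555,240) and (533,290). The contact height of 0.0902 m is exactly the grasp height plus 82 mm, so I'm handing the job in.

```bash
python3 -c "
from bench import *
print(finish_job())"
```

```text
the job is handed in; nothing more can be done
None
```

I pressed the spray cap fully down and let it up, slid the brass gear over the hub at the master spline's angle, seated it on the shoulder and let it go, and handed the job in at about 13 s of the 58 s allowed; no verdict came back.

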